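Clear the inking slab and take up the wide brayer

TASK

Get ready to roll out ink: take the scraper block and push all four wood chips off the stone inking slab with it (no fingers on the chips), then set the scraper down on the bench clear of the slab. Then draw the wide brayer (the ink roller with the wider head) up out of its wooden holder and hold it over the middle of the slab in the rolling attitude: handle leaning over by about 45 degrees, roller end down, roller axis level, raised clear of the slab by about a hand's breadth (some 10 cm). Finish while holding it there, still, and leave the narrow brayer and the other things on the bench where they are.

Things in the scene. Friction and masses are not known exactly. Their poses are not given: they have to be found in the camera images.
- slab: fixed stone inking slab lying flat on the bench, 220 mm along its x, 260 mm along its y, 10 mm thick; origin at the centre of its underside, top face at z = 10 mm
- chip0: loose wood chip, 28 x 14 x 8 mm, lying on the slab at the start, within 65 mm of the slab's centre along the slab's x and 50 mm along its y; origin at the centre of its underside as built
- chip1: loose wood chip, 22 x 18 x 8 mm, lying on the slab at the start, within 65 mm of the slab's centre along the slab's x and 50 mm along its y; origin at the centre of its underside as built
- chip2: loose wood chip, 30 x 13 x 8 mm, lying on the slab at the start, within 65 mm of the slab's centre along the slab's x and 50 mm along its y; origin at the centre of its underside as built
- chip3: loose wood chip, 24 x 16 x 9 mm, lying on the slab at the start, within 65 mm of the slab's centre along the slab's x and 50 mm along its y; origin at the centre of its underside as built
- scraper: loose scraper block standing on the bench, 60 mm high, 130 mm long along its y; rubber foot 30 mm thick (its x) up to 14 mm high, above it a wooden grip 24 mm thick (x) and 126 mm long; 0.1 to 0.2 kg; origin at the centre of its underside, z up. Grasp across its thickness
- holder: fixed wooden holder, 168 (x) by 146 (y) by 62 mm high, origin under its centre. Two open-topped bays, each 44 mm (x) by 122 mm (y), centred 50 mm either side of the origin along x, floor at z = 8 mm. Each holds one brayer standing handle up, roller axis along the holder's y; which is in which varies
- wide_brayer: loose ink roller, 0.2 to 0.4 kg, upright in a bay (3 mm play across, 5 mm lengthways). Origin under its feet, z up along the handle, y along the roller axis. Roller 39 mm diameter, axis at z = 20 mm, does not turn; steel frame 112 mm wide (y), 38 mm thick (x), up to z = 64 mm; neck 12 mm diameter; wooden handle 22 mm (x) by 28 mm (y) from z = 70 to 150 mm
- wide_brayer_roller (a point): centre of the wide brayer's roller, on the roller axis, 20 mm above the brayer's origin; axes as the brayer's
- wide_brayer_grip (a point): a point on the axis of the wide brayer's handle where it can be gripped, 122 mm above the brayer's origin (28 mm below the handle's top); axes as the brayer's
- narrow_brayer: the narrow brayer, same build, handle and height as the wide one but its roller head is only 60 mm wide; it stands in the other bay of the holder and stays there. Origin and axes as for the wide one. Bystander
- ink_tin: round tin, 64 mm diameter, 55 mm high, origin under its centre. Bystander
- mug: white mug, 76 mm diameter, 85 mm high, handle on its +y side; origin under its centre. Bystander
- jar: closed glass jar, 60 mm diameter, 80 mm high, origin under its centre. Bystander
- brush: brush lying flat near the robot, along its own x. Bystander
- wood_block: flat carved printing block, 100 x 75 x 22 mm, origin under its centre. Bystander

How it is judged (in metres and radians):
On the way, in this order (a step that is already met when the one before it is completed fails the run):
1. all four chips are off the slab while the fingers hold or push the scraper ((x of chip0 in the frame of slab above 0.11 m or x of chip0 in the frame of slab below -0.11 m or y of chip0 in the frame of slab above 0.13 m or y of chip0 in the frame of slab below -0.13 m) and (x of chip1 in the frame of slab above 0.11 m or x of chip1 in the frame of slab below -0.11 m or y of chip1 in the frame of slab above 0.13 m or y of chip1 in the frame of slab below -0.13 m) and (x of chip2 in the frame of slab above 0.11 m or x of chip2 in the frame of slab below -0.11 m or y of chip2 in the frame of slab above 0.13 m or y of chip2 in the frame of slab below -0.13 m) and (x of chip3 in the frame of slab above 0.11 m or x of chip3 in the frame of slab below -0.11 m or y of chip3 in the frame of slab above 0.13 m or y of chip3 in the frame of slab below -0.13 m) and contact force between scraper and the fingers above 0.5 N), for 0.1 s.
2. the scraper is set down on the bench clear of the slab and let go (height (world z) of scraper below 0.022 m and contact force between scraper and the fingers below 0.1 N and contact force between scraper and slab below 0.1 N and (x of scraper in the frame of slab above 0.11 m or x of scraper in the frame of slab below -0.11 m or y of scraper in the frame of slab above 0.13 m or y of scraper in the frame of slab below -0.13 m) and linear speed of scraper below 0.05 m/s), for 0.2 s.
3. the wide brayer is drawn up out of its holder by the fingers (height (world z) of wide_brayer_roller above 0.09 m and contact force between wide_brayer and the fingers above 0.5 N and contact force between wide_brayer and holder below 0.1 N), for 0.2 s.
At the end, for the whole second after the job is handed in: Fingers alone hold the wide brayer still: roller centre within 80 mm of the slab's centre in plan, 70 to 220 mm up, handle leaning 29 to 61 degrees, roller end down, axis level within 15 degrees; chips off the slab; scraper let go on the bench, off the slab (all of step 2 and (x of chip0 in the frame of slab above 0.11 m or x of chip0 in the frame of slab below -0.11 m or y of chip0 in the frame of slab above 0.13 m or y of chip0 in the frame of slab below -0.13 m) and (x of chip1 in the frame of slab above 0.11 m or x of chip1 in the frame of slab below -0.11 m or y of chip1 in the frame of slab above 0.13 m or y of chip1 in the frame of slab below -0.13 m) and (x of chip2 in the frame of slab above 0.11 m or x of chip2 in the frame of slab below -0.11 m or y of chip2 in the frame of slab above 0.13 m or y of chip2 in the frame of slab below -0.13 m) and (x of chip3 in the frame of slab above 0.11 m or x of chip3 in the frame of slab below -0.11 m or y of chip3 in the frame of slab above 0.13 m or y of chip3 in the frame of slab below -0.13 m) and horizontal distance between wide_brayer_roller and slab below 0.08 m and height (world z) of wide_brayer_roller between 0.07 and 0.22 m and angle between wide_brayer's own z axis and vertical between 0.5 and 1.07 rad and angle between wide_brayer's own y axis and vertical between 1.3 and 1.84 rad and contact force between wide_brayer and the fingers above 1 N and contact force between wide_brayer and slab below 0.1 N and contact force between wide_brayer and holder below 0.1 N and contact force between wide_brayer and scraper below 0.1 N and contact force between wide_brayer and narrow_brayer below 0.1 N and linear speed of wide_brayer below 0.05 m/s); the arm keeps its last pose, push and grip.
It fails at once if a chip is touched with the fingers (contact force between the fingers and chip0 above 0.5 N or contact force between the fingers and chip1 above 0.5 N or contact force between the fingers and chip2 above 0.5 N or contact force between the fingers and chip3 above 0.5 N).
It fails at once if the narrow brayer or another bystander is moved more than 40 mm (distance of any of narrow_brayer, ink_tin, mug, jar, brush, wood_block from where it was at the start of the episode above 0.04 m).
It also fails if it takes over 61 s, if anything falls off the work surface, if the arm or the gripper's body presses on something with over 40 N, if the wrist force passes 120 N, or if a joint passes its speed limit or range.

ROBOT

A 6-joint arm with a two-finger parallel gripper is mounted at the origin on the work surface. World frame = base frame: x ahead of the robot, y to its left, z up, the work surface at z = 0. Lengths are in mm, angles in rad, forces in N, time in s.
With the tool pointing down it reaches from about 300 to 775 mm from the base axis. Payload 14.6 kg.
Tool frame: the origin (TCP) lies between the finger pads; the fingertips stand ahead of it and the grasp point (between the pads) lies 11 mm behind it (manip.finger_overhang is the z of the fingertips in the tool frame, in mm); z points along the fingers, y is the line along which they close (so a half turn about z gives the same grasp; the last joint's range is limited). The gripper opens to 94 mm and grips with 3 to 60 N. Pads are 16 mm wide; open, the fingers measure 119 mm over their backs; the gripper's body (75 mm by 177 mm) begins 78 mm behind the grasp point.
Start: joints at [-1.22, 0.3, 1.521, -0, 1.321, -0.067], TCP at [223.155, -502.684, 213.446] pointing down, gripper open.
Joint ranges: [-3.03, 3.03], [-0.79, 2.21], [0.23, 2.52], [-1.04, 4.18], [0, 3.07], [-2.55, 2.55]. Speed limits (rad/s): [2.22, 2.22, 2.57, 3.14, 3.14, 3.14].

INTERFACE

Orientations are given as [roll, pitch, yaw] about the fixed x, y, z axes, in that order (R = Rz(yaw) Ry(pitch) Rx(roll)).
In Python, from cell import manip gives the robot as it stands.
- The arm moves only by the tool jog_arm, never from a script. Its argument "series" is a list of rows, each a list of 7 numbers: the shift along the world's x, y, z as a fraction of full scale, then the turn, a rotation vector about the world's x, y, z as a fraction of full scale, then the closure, from 0 (fully open) to 1 (shut). In form: [[dx, dy, dz, wx, wy, wz, fingers], ...]. A call has 1 to 8 rows; each row is the pose to reach, as a shift and turn from the pose commanded when the call began; what a row does not reach only later rows make up. Full scale, the value 1, is 120 mm for a shift and 90 degrees for a turn. A row lasts 1/12 s, in which the tool goes at most 41.7 mm and 7.16 degrees, less where a joint would pass 70% of its speed; a pose out of reach is approached as far as the arm can. A call with a number of a shift or a turn outside -1 to 1 is refused whole. A call with a gripper value outside its range is refused whole. The fingers move at their own pace and stop on an object; "grip_force" is the grip in N (left out, the last holds). Time passes only in rows, so rows that repeat a pose let the fingers close. It gives the time, the measured TCP pose, the force, the opening and the grip force at its end, in the units of the state.
- manip.read_state(): the state, without advancing time (a new reading comes with each control period).
- manip.camera(name): name is "side" or "top"; returns a dict with "frame" (400x640x3 uint8, red, green, blue), "vfov" (degrees; the focal length in pixels is half the picture's height over the tangent of half this angle, whatever the lens; pixels are square), "cx", "cy" (the principal point, pixels), "R" (3x3) and "t" (3): a world point X has camera coordinates R X + t. Camera axes: x right, y down, z forward; pixel columns grow to the right and rows downward; lengths in mm; the calibration is good to about 2 mm. A picture is of the moment at which its call begins. There is no depth.
- manip.sign_off(): hands the job in; it is judged then, once.
The state is a dict: "clock": time; "joints": joint angles; "qd": joint speeds; "effort": joint torques, N m; "eef_pos": TCP position; "eef_rot": TCP orientation; "wrist_force": force on the tool from outside, world axes, zero at the start; "moment": the same for the moment, N m; "finger_gap": finger opening in mm; "finger_force": force on a finger pad.
Only numpy, scipy, OpenCV 4.12 (cv2) and the standard library are available. Lean on these libraries where they do the work, as an engineer would, in place of code of your own. Each camera call takes 0.05 s, during which the arm holds its last target. There are 200 camera calls.

## Working session

There is one attempt and no reset: what is moved stays moved. The work goes in short steps, Python scripts to look and compute and a tool call to move; the robot and the scene stay as the last step left them, time stands still between calls to the robot, and variables do not carry over. Pictures are saved under pics/ and viewed, at most 10 in all, crops included, and the job is handed in when it is done.

Besides the shell and the picture viewer there is one more tool, called after ">>>" as a command line: name --pt "numbers of a row" for each row, then --argument value for the rest. jog_arm: Moves the arm, as the interface text tells. Its arguments: {"type":"object","properties":{"series":{"type":"array"},"grip_force":{"type":"number"}},"required":["series"]}

```bash
mkdir -p pics; ls
python3 - <<'E'
from cell import manip
import cv2,numpy as np
for n in("top","side"):
    c=manip.camera(n); cv2.imwrite(f"pics/{n}0.png",c["frame"][:,:,::-1])
    np.savez(f"{n}0.npz",**c)
    R=np.array(c["R"]);print(n,c["vfov"],c["cx"],c["cy"],R.round(3).tolist(),np.round(c["t"],1),(-R.T@np.array(c["t"])).round(0))
print(manip.read_state(),manip.finger_overhang)
E
```

```text
pics
top 52.937514052110515 315.85459497849695 200.98499207704077 [[0.007, -1.0, 0.004], [-0.996, -0.007, -0.088], [0.088, -0.003, -0.996]] [ -59.8  509.6 1322.8] [ 391.  -52. 1363.]
side 42.39071644319333 315.50605339317656 195.55628007637608 [[-0.994, -0.11, 0.006], [-0.082, 0.701, -0.708], [0.074, -0.704, -0.706]] [ 504.8  139.9 1276.2] [419. 856. 997.]
{'clock': 0.1, 'joints': array([-1.21957660e+00,  3.00419535e-01,  1.52147258e+00, -1.28266496e-05,
        1.32070870e+00, -6.65399315e-02]), 'qd': array([-0.00059894, -0.00117405, -0.00062755,  0.00132864,  0.00136349,
        0.00078288]), 'effort': array([ 1.40639506e-03, -5.32645333e+01, -3.53281403e+01,  7.09078484e-02,
        2.34941411e-02, -9.20383377e-05]), 'eef_pos': array([ 223.09428205, -502.49043508,  212.96051036]), 'eef_rot': array([-3.14058590e+00, -5.46366187e-05,  4.17762810e-01]), 'wrist_force': array([ 0.41593676, -0.05120761, -0.6263319 ]), 'moment': array([-0.00395413, -0.04158254,  0.04291671]), 'finger_force': 0.0, 'finger_gap': 93.96186843228077} 8.0
```

View pics/top0.png

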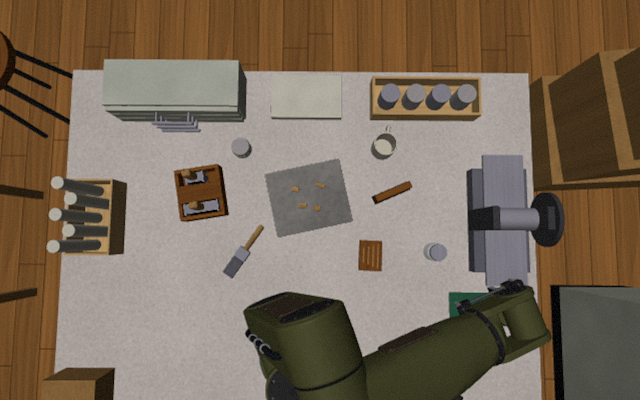

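View pics/side0.png

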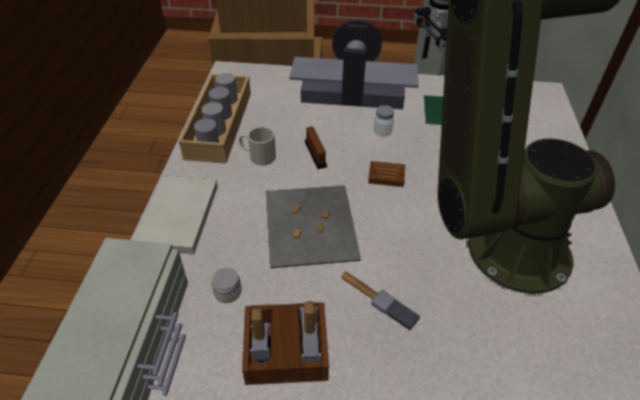

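The top view shows the slab at about (308,197), the four chips on it, the scraper at (392,192), and the holder at (201,192). The wide brayer is in the lower bay (200,210) and the narrow one in the upper bay (195,175). The side view shows the same, with the wide head at (310,330).

```bash
cat > h.py <<'E'
import numpy as np,cv2
def load(n): return dict(np.load(n+".npz"))
def f(c): return 200/np.tan(np.radians(float(c["vfov"]))/2)
def ray(c,uv):
    uv=np.atleast_2d(uv).astype(float);F=f(c)
    d=np.c_[(uv[:,0]-c["cx"])/F,(uv[:,1]-c["cy"])/F,np.ones(len(uv))]@c["R"]
    return -c["R"].T@c["t"],d
def plane(c,uv,z):
    o,d=ray(c,uv);return o+d*((z-o[2])/d[:,2])[:,None]
def proj(c,X):
    p=np.atleast_2d(X)@c["R"].T+c["t"];return p[:,:2]/p[:,2:]*f(c)+[c["cx"],c["cy"]]
def tri(c1,u1,c2,u2):
    A=[];b=[]
    for c,u in((c1,u1),(c2,u2)):
        o,d=ray(c,u);d=d[0]/np.linalg.norm(d[0]);P=np.eye(3)-np.outer(d,d);A.append(P);b.append(P@o)
    return np.linalg.lstsq(np.vstack(A),np.hstack(b),rcond=None)[0]
def blobs(m,roi,amin):
    x0,y0,x1,y1=roi;k=np.zeros(m.shape,np.uint8);k[y0:y1,x0:x1]=m[y0:y1,x0:x1]
    cs,_=cv2.findContours(k,cv2.RETR_EXTERNAL,cv2.CHAIN_APPROX_NONE)
    return [c for c in cs if cv2.contourArea(c)>=amin]
E
python3 - <<'E'
from h import *
for n,rois in(("top",dict(slab=(255,150,362,245),scr=(365,175,420,210),hold=(165,155,235,230))),("side",dict(slab=(255,178,365,272),scr=(295,120,335,172),hold=(235,290,335,390)))):
    c=load(n+"0");I=c["frame"].astype(int);hsv=cv2.cvtColor(c["frame"],cv2.COLOR_RGB2HSV)
    sat=(hsv[:,:,1]>90);br=I.sum(2)/3
    for k,r in rois.items():
        m=((br<135) if k=="slab" else (br<115)|sat).astype(np.uint8)
        if k=="slab":m|=sat.astype(np.uint8)
        if k=="hold": m|=cv2.morphologyEx(m,cv2.MORPH_CLOSE,np.ones((9,9)))
        b=max(blobs(m,r,20),key=cv2.contourArea)
        rc=cv2.minAreaRect(b);P=cv2.boxPoints(rc)
        q=cv2.approxPolyDP(b,4,True)[:,0]
        print(n,k,cv2.contourArea(b),q.tolist())
        if k!="hold":
            z=dict(slab=10,scr=60)[k];W=plane(c,b[:,0],z)[:,:2].astype(np.float32)
            print("  world rect z",z,cv2.minAreaRect(W))
    x0,y0,x1,y1=rois["slab"]
    for b in blobs((hsv[:,:,1]>60).astype(np.uint8),rois["slab"],4):
        M=b[:,0].mean(0);W=plane(c,b[:,0],15)[:,:2];print("  chip",M.round(1),W.mean(0).round(1),cv2.minAreaRect(W.astype(np.float32)))
t=load("top0")["frame"][140:250,150:430,::-1];s=load("side0")["frame"][100:390,180:420,::-1]
cv2.imwrite("pics/c1.png",cv2.resize(t,None,fx=2.85,fy=2.85,interpolation=cv2.INTER_CUBIC))
cv2.imwrite("pics/c2.png",cv2.resize(s[180:],None,fx=3.3,fy=3.3,interpolation=cv2.INTER_CUBIC))
E
```

```text
top slab 4823.0 [[338, 159], [265, 174], [278, 236], [352, 220]]
  world rect z 10 ((522.650634765625, -29.515350341796875), (221.5896759033203, 261.79766845703125), 12.535728454589844)
top scr 318.0 [[409, 181], [372, 196], [374, 203], [409, 189]]
  world rect z 60 ((537.3814697265625, -303.723388671875), (29.14430046081543, 135.28915405273438), 23.57695770263672)
top hold 2438.0 [[219, 165], [174, 171], [181, 220], [228, 214]]
  chip [360.5 242. ] [ 374.1 -206.4] ((374.12744140625, -206.4014892578125), (3.3428094387054443, 13.325194358825684), 89.81806945800781)
  chip [257.7 231.5] [406.7 137.4] ((406.9767761230469, 139.12554931640625), (17.71866226196289, 49.707115173339844), 57.112571716308594)
  chip [316.5 207.5] [488.6 -58.7] ((488.6416015625, -58.70375061035156), (16.862558364868164, 23.554004669189453), 0.39002758264541626)
  chip [301.8 205.1] [496.4  -9.2] ((496.74066162109375, -9.84521198272705), (13.503104209899902, 26.938520431518555), 0.3936821520328522)
  chip [294.5 188.4] [552.8  16. ] ((552.4647216796875, 16.01983642578125), (17.001249313354492, 23.680700302124023
[... 470 characters left out ...]
, -274.95794677734375), (47.41741180419922, 190.18624877929688), 23.523372650146484)
side hold 6565.0 [[322, 302], [245, 306], [245, 384], [328, 380]]
  chip [296.6 233. ] [554.3  14.4] ((554.241455078125, 14.460311889648438), (28.832807540893555, 17.393844604492188), 80.61206817626953)
  chip [319.8 227.3] [498.4 -11.2] ((497.71136474609375, -10.752073287963867), (15.310794830322266, 30.56070899963379), 6.215893268585205)
  chip [324.7 213.7] [490.4 -59.7] ((490.6388854980469, -59.876060485839844), (27.20133399963379, 19.531627655029297), 75.93744659423828)
  chip [296.2 208.1] [567.1 -71.2] ((567.13720703125, -70.34999084472656), (34.789268493652344, 15.756698608398438), 69.31966400146484)
```

View pics/c1.png

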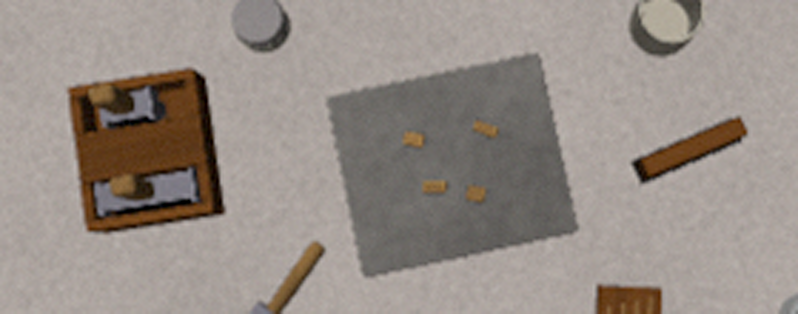

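View pics/c2.png

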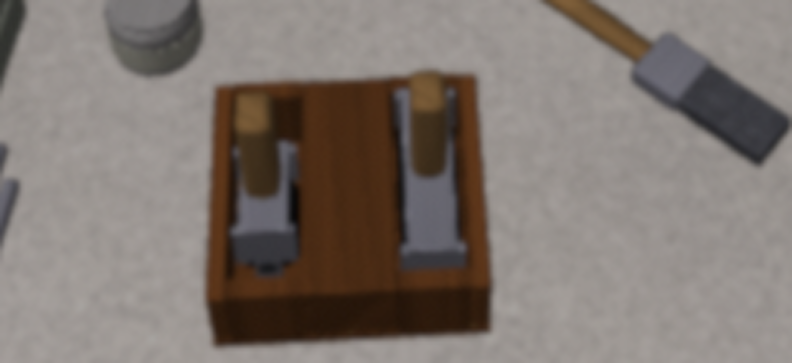

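The crops show the wide brayer in the near bay with its handle top at about top (193,204) and side (310,306). The narrow one is in the far bay. The slab's yaw is about 12.5°, and one 130 mm push along slab x covers all the chips.

Run:
```python
from h import *
T=load("top0");S=load("side0")
I=T["frame"].astype(int)
m=((I[:,:,0]-I[:,:,2]>35)&(I[:,:,0]<140)).astype(np.uint8)
b=max(blobs(m,(365,172,420,210),20),key=cv2.contourArea)
print("scr",cv2.minAreaRect(plane(T,b[:,0],60)[:,:2].astype(np.float32)))
ht=(150+121/2.85,140+183/2.85);hs=(180+428/3.3,280+85/3.3)
print("wide top tri",tri(T,ht,S,hs),plane(T,ht,158),plane(S,hs,158))
nt=(150+101/2.85,140+97/2.85);ns=(180+254/3.3,280+104/3.3)
print("narrow",tri(T,nt,S,ns),plane(T,nt,158),plane(S,ns,158))
# holder rim corners
ct=np.array([[69,89],[190,71],[212,211],[90,230]])/2.85+[150,140]
cs=np.array([[218,88],[476,76],[489,292],[208,300]])/3.3+[180,280]
for n,P in(("t",plane(T,ct,62)),("s",plane(S,cs,62))):
    print(n,P[:,:2].round(0).tolist(),cv2.minAreaRect(P[:,:2].astype(np.float32)))
print("mug,tin",plane(T,[[385,145],[241,147]],80))
# slab-frame chips
a=np.radians(12.5);C=np.array([522.7,-29.5])
for p in [(489.5,-59),(497,-10),(553,15.5),(566,-71)]:
    d=np.array(p)-C;print((d@[[np.cos(a),-np.sin(a)],[np.sin(a),np.cos(a)]]).round(1))
```

```text
scr ((540.5486450195312, -308.3236999511719), (23.58674430847168, 124.32340240478516), 23.573951721191406)
wide top tri [485.30739523 314.89462856 158.05670938] [[485.63693854 314.91985955 158.        ]] [[484.98678586 314.87424791 158.        ]]
narrow [579.38036712 339.23331459 158.63967524] [[577.06728241 339.21196089 158.        ]] [[581.93277912 338.69501041 158.        ]]
t [[601.0, 407.0], [623.0, 269.0], [462.0, 240.0], [439.0, 377.0]] ((531.43505859375, 323.563232421875), (166.92257690429688, 139.71881103515625), 10.410733222961426)
s [[626.0, 270.0], [463.0, 243.0], [441.0, 389.0], [602.0, 412.0]] ((533.4273071289062, 327.960205078125), (165.35650634765625, 147.5023651123047), 8.58887767791748)
mug,tin [[ 688.99577375 -279.61051042   80.        ]
 [ 678.92455958  187.71148731   80.        ]]
[-38.8 -21.6]
[-20.9  24.6]
[39.3 37.4]
[ 33.3 -49.9]
```

>>> jog_arm --pt "1 0.8 0 0 0 0.5 0" --pt "1 0.8 0 0 0 0.5 0" --pt "1 0.8 0 0 0 0.5 0" --pt "1 0.8 0 0 0 0.5 0" --pt "1 0.8 0 0 0 0.5 0" --pt "1 0.8 0 0 0 0.5 0" --pt "1 0.8 0 0 0 0.5 0"

```text
clock: 0.68
eef_pos: [343.6, -406.1, 213.2]
eef_rot: [-3.141, -0.0, 1.212]
wrist_force: [0.8, -0.4, 0.8]
finger_gap: 93.9
finger_force: 0.0
```

>>> jog_arm --pt "1 0.6 0 0 0 0.49 0" --pt "1 0.6 0 0 0 0.49 0" --pt "1 0.6 0 0 0 0.49 0" --pt "1 0.6 0 0 0 0.49 0" --pt "1 0.6 0 0 0 0.49 0" --pt "1 0.6 0 0 0 0.49 0" --pt "1 0.6 0 0 0 0.49 0" --pt "1 0.6 0 0 0 0.49 0"

```text
clock: 1.35
eef_pos: [463.1, -334.6, 213.2]
eef_rot: [-3.141, -0.0, 1.971]
wrist_force: [-0.1, 0.1, 0.5]
finger_gap: 94.3
finger_force: 0.0
```

>>> jog_arm --pt "0.64 0.22 0 0 0 0 0.35" --pt "0.64 0.22 0 0 0 0 0.35" --pt "0.64 0.22 0 0 0 0 0.35" --pt "0.64 0.22 -0.8 0 0 0 0.35" --pt "0.64 0.22 -0.8 0 0 0 0.35" --pt "0.64 0.22 -0.8 0 0 0 0.35" --pt "0.64 0.22 -0.8 0 0 0 0.35"

```text
clock: 1.93
eef_pos: [538.3, -307.7, 114.2]
eef_rot: [-3.138, -0.005, 1.97]
wrist_force: [0.4, 0.3, 0.2]
finger_gap: 61.4
finger_force: 0.0
```

>>> jog_arm --pt "0.015 -0.005 -0.65 0 0 0.01 0.35" --pt "0.015 -0.005 -0.65 0 0 0.01 0.35" --pt "0.015 -0.005 -0.65 0 0 0.01 0.35" --pt "0.015 -0.005 -0.65 0 0 0.01 0.35" --pt "0.015 -0.005 -0.65 0 0 0.01 0.35"

```text
clock: 2.35
eef_pos: [543.1, -309.9, 43.1]
eef_rot: [3.139, 0.003, 1.988]
wrist_force: [0.4, -0.7, 1.1]
finger_gap: 61.3
finger_force: 0.0
```

>>> jog_arm --pt "0 0 0 0 0 0 1" --pt "0 0 0 0 0 0 1" --pt "0 0 0 0 0 0 1" --pt "0 0 0 0 0 0 1" --pt "0 0 0 0 0 0 1" --pt "0 0 0 0 0 0 1" --pt "0 0 0 0 0 0 1" --pt "0 0 0 0 0 0 1" --grip_force 45

```text
clock: 3.02
eef_pos: [541.8, -308.9, 39.6]
eef_rot: [-3.142, 0.0, 1.989]
wrist_force: [-1.3, 0.1, 2.5]
finger_gap: 23.8
finger_force: 45.0
```

>>> jog_arm --pt "0 0 0.4 0 0 0 1" --pt "0 0 0.4 0 0 0 1" --pt "-0.4 1 0.4 0 0 -0.127 1" --pt "-0.4 1 0.4 0 0 -0.127 1" --pt "-0.4 1 0.4 0 0 -0.127 1" --pt "-0.4 1 0.4 0 0 -0.127 1" --pt "-0.4 1 0.4 0 0 -0.127 1" --pt "-0.4 1 0.4 0 0 -0.127 1"

```text
clock: 3.68
eef_pos: [494.4, -189.3, 87.9]
eef_rot: [3.141, 0.001, 1.79]
wrist_force: [0.4, 0.4, -1.8]
finger_gap: 23.8
finger_force: 45.0
```

>>> jog_arm --pt "-0.4 1 0 0 0 0 1" --pt "-0.4 1 0 0 0 0 1" --pt "-0.4 1 0 0 0 0 1" --pt "-0.4 1 0 0 0 0 1" --pt "-0.4 1 0 0 0 0 1" --pt "-0.4 1 0 0 0 0 1"

```text
clock: 4.18
eef_pos: [446.9, -69.9, 87.8]
eef_rot: [3.141, 0.001, 1.789]
wrist_force: [0.2, 0.1, -2.6]
finger_gap: 23.5
finger_force: 45.0
```

>>> jog_arm --pt "-0.01 0.135 0 0 0 0 1" --pt "-0.01 0.135 -0.15 0 0 0 1" --pt "-0.01 0.135 -0.3 0 0 0 1" --pt "-0.01 0.135 -0.305 0 0 0 1" --pt "-0.01 0.135 -0.305 0 0 0 1" --pt "-0.01 0.135 -0.305 0 0 0 1"

```text
clock: 4.68
eef_pos: [445.1, -53.8, 50.9]
eef_rot: [-3.141, 0.0, 1.788]
wrist_force: [0.0, 1.1, -2.2]
finger_gap: 23.8
finger_force: 45.0
```

Run:
```python
from cell import manip
import cv2,numpy as np
a=manip.camera("side")["frame"][130:290,220:420,::-1]
cv2.imwrite("pics/p1.png",cv2.resize(a,None,fx=3.5,fy=3.5,interpolation=cv2.INTER_CUBIC))
s=manip.read_state();print(s["eef_pos"],s["eef_rot"],s["wrist_force"])
```

```text
[445.02478117 -53.59511943  51.05931137] [3.14146566e+00 1.51075287e-04 1.78793605e+00] [-0.85103982 -0.62665059 -2.1412994 ]
```

View pics/p1.png

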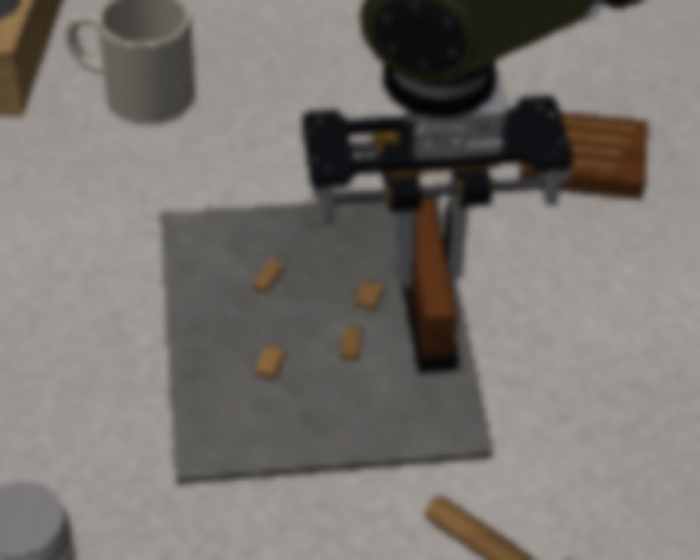

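>>> jog_arm --pt "-0.005 0.025 0 0 0 0 1" --pt "0.093 0.047 0 0 0 0 1" --pt "0.19 0.068 0 0 0 0 1" --pt "0.288 0.09 0 0 0 0 1" --pt "0.385 0.111 0 0 0 0 1" --pt "0.483 0.133 0 0 0 0 1" --pt "0.581 0.155 0 0 0 0 1" --pt "0.678 0.176 0 0 0 0 1"

```text
clock: 5.4
eef_pos: [526.6, -31.5, 51.2]
eef_rot: [3.141, 0.0, 1.789]
wrist_force: [-0.1, -0.5, -1.3]
finger_gap: 23.7
finger_force: 45.0
```

>>> jog_arm --pt "0.098 0.022 0 0 0 0 1" --pt "0.195 0.043 0 0 0 0 1" --pt "0.293 0.065 0 0 0 0 1" --pt "0.39 0.086 0 0 0 0 1" --pt "0.488 0.108 0 0 0 0 1" --pt "0.586 0.13 0 0 0 0 1" --pt "0.683 0.151 0 0 0 0 1" --pt "0.781 0.173 0 0 0 0 1"

```text
clock: 6.07
eef_pos: [620.2, -10.7, 51.1]
eef_rot: [3.142, 0.0, 1.789]
wrist_force: [-0.3, -0.2, -1.5]
finger_gap: 23.3
finger_force: 45.0
```

>>> jog_arm --pt "0.07 0.015 0 0 0 0 1" --pt "0.14 0.03 0 0 0 0 1" --pt "0.14 0.03 0 0 0 0 1" --pt "0.14 0.03 0 0 0 0 1"

```text
clock: 6.4
eef_pos: [638.6, -6.9, 53.6]
eef_rot: [3.136, 0.001, 1.789]
wrist_force: [0.9, 1.5, 13.9]
finger_gap: 23.4
finger_force: 45.0
```

Run:
```python
from cell import manip
import cv2,numpy as np
from h import *
a=manip.camera("side");cv2.imwrite("pics/p2.png",cv2.resize(a["frame"][130:290,220:420,::-1],None,fx=3.5,fy=3.5,interpolation=cv2.INTER_CUBIC))
s=manip.read_state();print(s["eef_pos"],s["eef_rot"],s["wrist_force"])
```

```text
[638.42932207  -6.97525419  53.6215369 ] [3.13614509e+00 9.46975725e-04 1.78896966e+00] [-0.12330019  1.24699302 13.94605763]
```

View pics/p2.png

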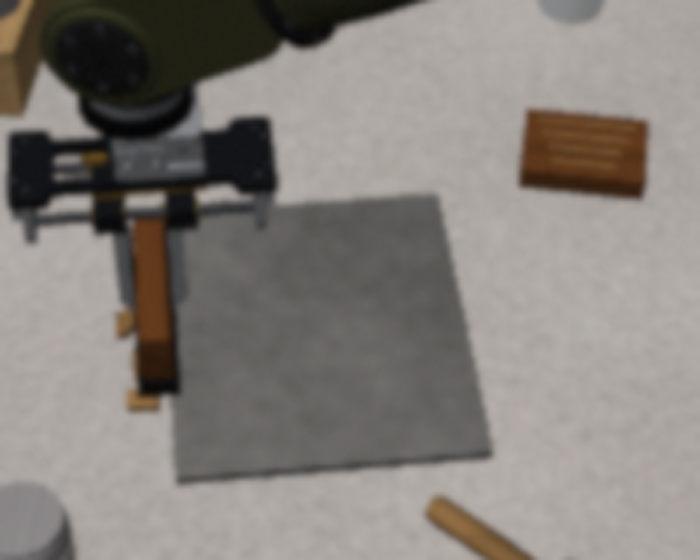

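The slab looks clear: three chips are visible beyond its edge at (125,325), (140,360) and (143,400), and the fourth is hidden. The scraper seems to be resting on one, so I'll lift it and check.

>>> jog_arm --pt "0 0 0.5 0 0 0 1" --pt "0 0 0.5 0 0 0 1" --pt "0 0 0.5 0 0 0 1" --pt "-0.4 -1 0.5 0 0 0.127 1" --pt "-0.4 -1 0.5 0 0 0.127 1" --pt "-0.4 -1 0.5 0 0 0.127 1" --pt "-0.4 -1 0.5 0 0 0.127 1" --pt "-0.4 -1 0.5 0 0 0.127 1"

```text
clock: 7.12
eef_pos: [587.4, -129.3, 110.1]
eef_rot: [-3.141, -0.001, 1.985]
wrist_force: [0.6, 1.1, -1.6]
finger_gap: 23.8
finger_force: 45.0
```

>>> jog_arm --pt "-0.4 -0.8 0 0 0 0 1" --pt "-0.4 -0.8 0 0 0 0 1" --pt "-0.4 -0.8 0 0 0 0 1" --pt "-0.4 -0.8 0 0 0 0 1" --pt "-0.4 -0.8 0 0 0 0 1"

```text
clock: 7.53
eef_pos: [540.5, -223.0, 110.4]
eef_rot: [-3.141, -0.001, 1.987]
wrist_force: [0.0, 0.8, -2.5]
finger_gap: 24.0
finger_force: 45.0
```

Run:
```python
from cell import manip
import cv2,numpy as np
from h import *
C=np.array([522.7,-29.5]);g=np.radians(12.5);Rm=np.array([[np.cos(g),-np.sin(g)],[np.sin(g),np.cos(g)]])
for n,roi in(("side",(240,180,370,280)),("top",(255,130,360,245))):
    a=manip.camera(n);hsv=cv2.cvtColor(a["frame"],cv2.COLOR_RGB2HSV)
    for b in blobs((hsv[:,:,1]>70).astype(np.uint8),roi,4):
        P=plane(a,b[:,0].mean(0),4)[0,:2];print(n,b[:,0].mean(0).round(),cv2.contourArea(b),((P-C)@Rm).round(1))
    if n=="side":cv2.imwrite("pics/p3.png",cv2.resize(a["frame"][100:290,220:420,::-1],None,fx=3,fy=3,interpolation=cv2.INTER_CUBIC))
s=manip.read_state();print(s["eef_pos"],s["eef_rot"],s["wrist_force"])
```

```text
side [349. 277.] 59.5 [-71.6 174.9]
side [261. 239.] 55.0 [130.5  38.2]
side [259. 219.] 39.5 [133.3 -33.2]
top [258. 232.] 47.0 [-76.7 189.3]
top [346. 226.] 1030.0 [-120.8 -105.5]
top [356. 186.] 69.0 [   3.  -169.7]
top [293. 163.] 7.5 [128.1  26. ]
top [284. 164.] 21.0 [130.2  54.6]
top [309. 159.] 31.5 [131.3 -30.5]
[ 541.05286064 -221.86420155  110.46939747] [-3.14150244e+00 -5.36152251e-04  1.98960637e+00] [ 0.38325738  0.1872973  -1.93566073]
```

View pics/p3.png

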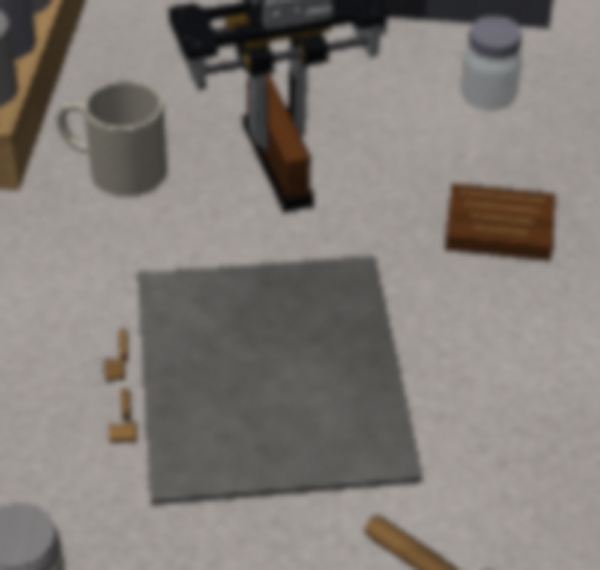

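All four chips now lie beyond the slab's far edge, at side-crop pixels (123,345), (115,370), (126,405) and (123,432), and the slab is clean.

>>> jog_arm --pt "0 -0.71 0 0 0 0 1" --pt "0 -0.71 0 0 0 0 1" --pt "0 -0.71 0 0 0 0 1" --pt "0 -0.71 -0.3 0 0 0 1" --pt "0 -0.71 -0.5 0 0 0 1" --pt "0 -0.71 -0.575 0 0 0 1" --pt "0 -0.71 -0.575 0 0 0 1" --pt "0 -0.71 -0.575 0 0 0 1"

```text
clock: 8.3
eef_pos: [541.2, -307.4, 42.0]
eef_rot: [-3.142, -0.0, 1.99]
wrist_force: [0.3, 0.2, -1.0]
finger_gap: 23.5
finger_force: 45.0
```

>>> jog_arm --pt "0 0 -0.01 0 0 0 1" --pt "0 0 -0.01 0 0 0 1"

```text
clock: 8.47
eef_pos: [541.0, -308.0, 41.1]
eef_rot: [3.141, 0.001, 1.989]
wrist_force: [-0.2, 0.6, -1.8]
finger_gap: 23.1
finger_force: 45.0
```

>>> jog_arm --pt "0 0 -0.01 0 0 0 1" --pt "0 0 -0.01 0 0 0 1" --pt "0 0 -0.01 0 0 0 0.4" --pt "0 0 -0.01 0 0 0 0.4" --pt "0 0 -0.01 0 0 0 0.4" --pt "0 0 -0.01 0 0 0 0.4" --pt "0 0 -0.01 0 0 0 0.4"

```text
clock: 9.05
eef_pos: [540.5, -308.5, 39.5]
eef_rot: [3.141, 0.0, 1.989]
wrist_force: [-0.2, 0.2, -0.1]
finger_gap: 53.9
finger_force: 0.0
```

>>> jog_arm --pt "0 0 1 0 0 0 0.4" --pt "0 0 1 0 0 0 0.4" --pt "0 0 1 0 0 0 0.4" --pt "0 0 1 0 0 0 0.4"

```text
clock: 9.38
eef_pos: [542.7, -309.9, 167.7]
eef_rot: [3.135, 0.01, 1.989]
wrist_force: [0.6, -0.5, 0.6]
finger_gap: 56.5
finger_force: 0.0
```

>>> jog_arm --pt "-0.1 1 0.6 0 0 -0.08 0.4" --pt "-0.1 1 0.6 0 0 -0.08 0.4" --pt "-0.1 1 0.6 0 0 -0.08 0.4" --pt "-0.1 1 0.6 0 0 -0.08 0.4" --pt "-0.1 1 0.6 0 0 -0.08 0.4"

```text
clock: 9.8
eef_pos: [529.1, -186.3, 234.0]
eef_rot: [3.138, 0.002, 1.866]
wrist_force: [-0.6, -1.4, 0.1]
finger_gap: 56.8
finger_force: 0.0
```

>>> jog_arm --pt "-0.1 1 0 0 0 -0.08 0.4" --pt "-0.1 1 0 0 0 -0.08 0.4" --pt "-0.1 1 0 0 0 -0.08 0.4" --pt "-0.1 1 0 0 0 -0.08 0.4" --pt "-0.1 1 0 0 0 -0.08 0.4"

```text
clock: 10.22
eef_pos: [516.5, -67.9, 230.7]
eef_rot: [-3.141, -0.0, 1.739]
wrist_force: [1.2, -0.4, 0.1]
finger_gap: 56.5
finger_force: 0.0
```

>>> jog_arm --pt "-0.1 1 0 0 0 0 0.4" --pt "-0.1 1 0 0 0 0 0.4" --pt "-0.1 1 0 0 0 0 0.4" --pt "-0.1 1 0 0 0 0 0.4" --pt "-0.1 1 0 0 0 0 0.4"

```text
clock: 10.63
eef_pos: [504.8, 51.4, 230.8]
eef_rot: [-3.141, 0.0, 1.739]
wrist_force: [-0.1, -0.3, 0.0]
finger_gap: 56.5
finger_force: 0.0
```

>>> jog_arm --pt "-0.1 1 0 0 0 0 0.4" --pt "-0.1 1 0 0 0 0 0.4" --pt "-0.1 1 0 0 0 0 0.4" --pt "-0.1 1 0 0 0 0 0.4" --pt "-0.1 1 0 0 0 0 0.4"

```text
clock: 11.05
eef_pos: [493.1, 171.0, 230.8]
eef_rot: [-3.141, 0.0, 1.738]
wrist_force: [-1.3, -0.3, 0.1]
finger_gap: 56.3
finger_force: 0.0
```

>>> jog_arm --pt "-0.08 1 0 0 0 0 0.4" --pt "-0.08 1 0 0 0 0 0.4" --pt "-0.08 1 0 0 0 0 0.4" --pt "-0.08 1 0 0 0 0 0.4" --pt "-0.08 1 0 0 0 0 0.4"

```text
clock: 11.47
eef_pos: [483.7, 290.7, 230.7]
eef_rot: [-3.141, 0.001, 1.737]
wrist_force: [-0.3, -0.3, -0.4]
finger_gap: 56.7
finger_force: 0.0
```

>>> jog_arm --pt "0.012 0.2 0 0 0 0 0.4" --pt "0.012 0.2 0 0 0 0 0.4" --pt "0.012 0.2 -0.3 0 0 0 0.4" --pt "0.012 0.2 -0.5 0 0 0 0.4" --pt "0.012 0.2 -0.7 0 0 0 0.4" --pt "0.012 0.2 -0.9 0 0 0 0.4" --pt "0.012 0.2 -0.96 0 0 0 0.4" --pt "0.012 0.2 -0.96 0 0 0 0.4"

```text
clock: 12.13
eef_pos: [484.5, 313.3, 114.7]
eef_rot: [-3.139, 0.001, 1.735]
wrist_force: [1.0, 0.2, 0.0]
finger_gap: 56.3
finger_force: 0.0
```

Run:
```python
from cell import manip
import cv2,numpy as np
a=manip.camera("side");cv2.imwrite("pics/p4.png",cv2.resize(a["frame"][230:390,200:380,::-1],None,fx=3.5,fy=3.5,interpolation=cv2.INTER_CUBIC))
s=manip.read_state();print(s["eef_pos"],s["eef_rot"],s["wrist_force"],s["joints"])
```

```text
[484.98220759 314.09952099 116.4523268 ] [-3.14096021e+00  3.95141948e-04  1.73554416e+00] [-0.17525569 -0.20989638  0.1059699 ] [ 5.11409093e-01  4.55791268e-01  1.54316125e+00 -1.72252480e-04
  1.14336922e+00  3.46732843e-01]
```

View pics/p4.png

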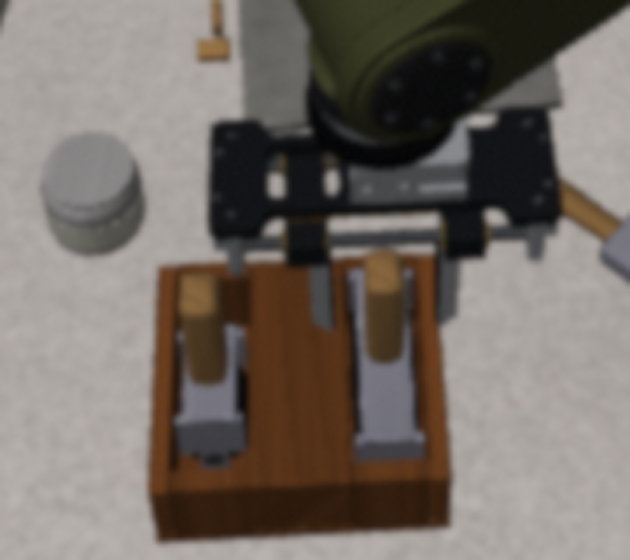

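The fingers straddle the wide brayer's handle, with fingertips at (322,328) and (447,320) and the handle at (384,300). I'll close and draw it up.

>>> jog_arm --pt "0 0 0 0 0 0 1" --pt "0 0 0 0 0 0 1" --pt "0 0 0 0 0 0 1" --pt "0 0 0 0 0 0 1" --pt "0 0 0 0 0 0 1" --pt "0 0 0 0 0 0 1" --pt "0 0 0 0 0 0 1" --pt "0 0 0 0 0 0 1" --grip_force 60

```text
clock: 12.85
eef_pos: [484.4, 315.7, 116.6]
eef_rot: [3.141, -0.0, 1.737]
wrist_force: [-0.1, -0.2, 3.8]
finger_gap: 21.4
finger_force: 60.0
```

>>> jog_arm --pt "0 0 0.15 0 0 0 1" --pt "0 0 0.3 0 0 0 1" --pt "0 0 0.45 0 0 0 1" --pt "0 0 0.6 0 0 0 1" --pt "0 0 0.75 0 0 0 1" --pt "0 0 0.9 0 0 0 1" --pt "0 0 0.95 0 0 0 1" --pt "0 0 0.95 0 0 0 1"

```text
clock: 13.52
eef_pos: [484.5, 315.8, 231.1]
eef_rot: [3.14, -0.001, 1.737]
wrist_force: [-0.7, 0.8, -2.5]
finger_gap: 21.9
finger_force: 60.0
```

>>> jog_arm --pt "0 0 0.2 0 0 0 1" --pt "0 0 0.3 0 0 0 1" --pt "0 0 0.3 0 0 0 1" --pt "0 0 0.3 0 0 0 1"

```text
clock: 13.85
eef_pos: [484.1, 315.5, 264.8]
eef_rot: [-3.14, 0.0, 1.737]
wrist_force: [-0.4, -0.1, -3.7]
finger_gap: 21.4
finger_force: 60.0
```

>>> jog_arm --pt "-0.01 -0.15 0 0 0 0 1" --pt "-0.03 -0.4 0 0 0 0 1" --pt "-0.05 -0.65 0 0 0 0 1" --pt "-0.06 -0.9 0 0 0 0 1" --pt "-0.07 -1 0 0 0 0 1"

```text
clock: 14.27
eef_pos: [475.2, 192.8, 264.3]
eef_rot: [-3.139, 0.001, 1.736]
wrist_force: [-0.1, -0.6, -2.9]
finger_gap: 21.9
finger_force: 60.0
```

>>> jog_arm --pt "-0.02 -0.25 0 0 0 0 1" --pt "-0.03 -0.5 0 0 0 0 1" --pt "-0.05 -0.75 0 0 0 0 1" --pt "-0.07 -1 0 0 0 0 1"

```text
clock: 14.6
eef_pos: [466.8, 74.5, 264.7]
eef_rot: [-3.14, -0.0, 1.738]
wrist_force: [0.1, 0.1, -3.4]
finger_gap: 21.8
finger_force: 60.0
```

>>> jog_arm --pt "-0.02 -0.25 0 0 0 0 1" --pt "-0.03 -0.5 0 0 0 0 1" --pt "-0.05 -0.75 0 0 0 0 1" --pt "-0.06 -0.9 0 0 0 0 1" --pt "-0.06 -0.96 0 0 0 0 1" --pt "-0.06 -0.96 0 0 0 0 1"

```text
clock: 15.1
eef_pos: [460.1, -40.4, 265.1]
eef_rot: [-3.14, -0.001, 1.735]
wrist_force: [0.2, 0.0, -3.0]
finger_gap: 21.5
finger_force: 60.0
```

>>> jog_arm --pt "0 0 0 0.01 -0.06 0 1" --pt "0 0 0 0.02 -0.12 0 1" --pt "0 0 0 0.03 -0.18 0 1" --pt "0 0 0 0.04 -0.24 0 1" --pt "0 0 0 0.05 -0.3 0 1" --pt "0 0 0 0.05 -0.3 0 1" --pt "0 0 0 0.05 -0.3 0 1"

```text
clock: 15.68
eef_pos: [459.7, -38.8, 265.9]
eef_rot: [2.666, -0.0, 1.738]
wrist_force: [0.2, 0.2, -2.4]
finger_gap: 21.5
finger_force: 60.0
```

```bash
python3 -c "
from cell import manip
s=manip.read_state();print(s['eef_pos'],s['joints'])"
```

```text
[459.74032684 -38.81694657 265.94373907] [-0.27653631 -0.19791418  1.98885206  0.24739986  0.93057994 -0.54913973]
```

>>> jog_arm --pt "0 0 0 0.01 -0.06 0 1" --pt "0 0 -0.1 0.02 -0.12 0 1" --pt "0 0 -0.25 0.03 -0.19 0 1" --pt "0 0 -0.4 0.03 -0.19 0 1" --pt "0 0 -0.55 0.03 -0.19 0 1" --pt "0 0 -0.6 0.03 -0.19 0 1" --pt "0 0 -0.6 0.03 -0.19 0 1" --pt "0 0 -0.6 0.03 -0.19 0 1"

```text
clock: 16.35
eef_pos: [461.0, -38.8, 194.3]
eef_rot: [2.363, 0.002, 1.739]
wrist_force: [0.1, -0.5, -3.2]
finger_gap: 21.6
finger_force: 60.0
```

>>> jog_arm --pt "0 0 0 0 0 0 1" --pt "0 0 0 0 0 0 1" --pt "0 0 0 0 0 0 1" --pt "0 0 0 0 0 0 1"

```text
clock: 16.68
eef_pos: [460.5, -39.5, 194.7]
eef_rot: [2.361, 0.004, 1.737]
wrist_force: [0.1, 0.2, -3.4]
finger_gap: 22.1
finger_force: 60.0
```

Run:
```python
from cell import manip
import cv2,numpy as np
from scipy.spatial.transform import Rotation as Ro
a=manip.camera("side");cv2.imwrite("pics/p5.png",a["frame"][:,:,::-1])
s=manip.read_state();z=Ro.from_euler("xyz",s["eef_rot"]).as_matrix()[:,2]
print(s["eef_pos"],s["joints"],s["wrist_force"],"roller",s["eef_pos"]+88.5*z,np.degrees(np.arccos(-z[2])),s["finger_force"])
```

```text
[460.41038494 -39.59006531 194.62714874] [-0.37269166 -0.20285207  2.28709176  0.83951062  0.5026499  -1.17732875] [ 0.25464168 -0.71974198 -3.02986145] roller [521.85627203 -29.54025743 131.73315601] 44.71082360763453 59.99908804893494
```

View pics/p5.png

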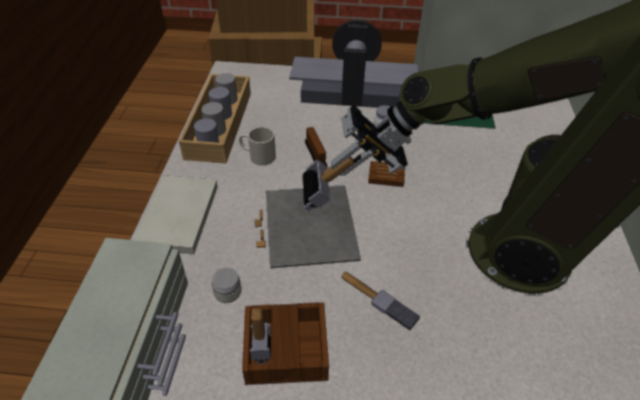

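The brayer is held over the slab at (315,185) with about a 45° lean. The slab is clear, the chips lie at (260,228), the scraper stands at (315,140), and the narrow brayer is still in the holder.

```bash
python3 -c "
from cell import manip
print(manip.sign_off())"
```

```text
the job is handed in; nothing more can be done
None
```

The job is handed in, with no verdict returned: all four chips are off the slab, the scraper stands on the bench clear of it, and the wide brayer is held still over the slab's centre, leaning about 45° with its roller centre about 130 mm above the bench.

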